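# Return the wheel-nut sockets to their caddy

## Robot

A 6-joint arm with a two-finger parallel gripper is mounted at the origin on the work surface. World frame = base frame: x ahead of the robot, y to its left, z up, the work surface at z = 0. Lengths are in mm, angles in rad, forces in N, time in s.
With the tool pointing down it reaches from about 150 to 775 mm from the base axis. Payload 6.1 kg.
Tool frame: the origin (TCP) lies between the finger pads; the fingertips stand 19 mm ahead of it and the grasp point (between the pads) is the TCP; z points along the fingers, y is the line along which they close (so a half turn about z gives the same grasp; the last joint's range is limited). The gripper opens to 85 mm and grips with 20 to 120 N. Pads are 22 mm wide; open, the fingers measure 114 mm over their backs; the gripper's body (76 mm by 85 mm) begins 54 mm behind the grasp point. The pads swing forward as they close: fully open they stand 13 mm farther back than shut.
Start: joints at [1.236, 0.126, -0.04, 1.405, 0, 1.571], TCP at [172.498, 495.836, 250.295] pointing down, gripper open.
Joint ranges: [-2.72, 2.72], [-0.95, 1.95], [-1.27, 1.35], [-1.78, 2.02], [-1.46, 1.47], [-3.14, 3.14]. Speed limits (rad/s): [2.39, 2.39, 3.01, 3.14, 3.14, 3.14].

## Interface

Orientations are given as [roll, pitch, yaw] about the fixed x, y, z axes, in that order (R = Rz(yaw) Ry(pitch) Rx(roll)).
In Python, from workcell import arm gives the robot as it stands.
- The arm moves only by the tool carry_out, never from a script. Its argument "plan" is a list of rows, each a list of 5 numbers: the opening, from 0 (shut) to 1 (fully open), then the shift along the world's x, y, z in cm, then the turn about the world's z in rad. A call has exactly 5 rows; each row is the pose to reach, as a shift and turn from the pose commanded when the call began; what a row does not reach only later rows make up. A row lasts 1/10 s, in which the tool goes at most 50 mm and 8.59 degrees, less where a joint would pass 70% of its speed; a pose out of reach is approached as far as the arm can. A call with a gripper value outside its range is refused whole. The fingers move at their own pace and stop on an object; "grip_force" is the grip in N (left out, the last holds). Time passes only in rows, so rows that repeat a pose let the fingers close, or fill a call up. It gives the time, the measured TCP pose, the force, the opening and the grip force at its end, in the units of the state.
- arm.state(): the state, without advancing time (a new reading comes with each control period).
- arm.capture(name): name is "side" or "top"; returns (picture, depth): 420x560x3 uint8, blue, green, red; 420x560 float32, mm along the optical axis (not along the pixel's ray), 0 where there is no reading.
- arm.camera_model(name): a dict with "K" (3x3 intrinsics, pixels), "cam_to_world" (4x4, takes a point from camera to world coordinates). Camera axes: x right, y down, z forward; pixel columns grow to the right and rows downward; lengths in mm; the calibration is good to about 2 mm. A picture is of the moment at which its call begins. camera_model takes no time and is no camera call.
- arm.sign_off(): hands the job in; it is judged then, once.
The state is a dict: "clock": time; "qpos": joint angles; "qvel": joint speeds; "joint_efforts": joint torques, N m; "ee_pos": TCP position; "orientation": TCP orientation; "ft_force": force on the tool from outside, world axes, zero at the start; "wrist_torque": the same for the moment, N m; "finger_gap": finger opening in mm; "finger_force": force on a finger pad.
Only numpy, scipy, OpenCV 4.12 (cv2) and the standard library are available. Lean on these libraries where they do the work, as an engineer would, in place of code of your own. Each camera call takes 0.05 s, during which the arm holds its last target. There are 200 camera calls.

## Task

Put the four coloured sockets away in the caddy: each one standing upright, drive end up, on the floor of the pocket of its own colour. Leave the black socket and the plain steel spacer standing where they are on the bench.

Things in the scene. Friction and masses are not known exactly. Their poses are not given: they have to be found in the camera images.
- red_socket: Loose deep wheel-nut socket with a red nylon sleeve, standing upright: a cylinder 26 mm in diameter and 60 mm tall, about 120 g. Its lowest 12 mm are bare steel; the top has a steel disc with a dark square drive hole inside the red ring. Origin: centre of its underside; z up along its axis.
- yellow_socket: Loose deep wheel-nut socket with a yellow nylon sleeve, standing upright: a cylinder 28 mm in diameter and 60 mm tall, about 120 g. Its lowest 12 mm are bare steel; the top has a steel disc with a dark square drive hole inside the yellow ring. Origin: centre of its underside; z up along its axis.
- blue_socket: Loose deep wheel-nut socket with a blue nylon sleeve, standing upright: a cylinder 30 mm in diameter and 60 mm tall, about 120 g. Its lowest 12 mm are bare steel; the top has a steel disc with a dark square drive hole inside the blue ring. Origin: centre of its underside; z up along its axis.
- green_socket: Loose deep wheel-nut socket with a green nylon sleeve, standing upright: a cylinder 32 mm in diameter and 60 mm tall, about 120 g. Its lowest 12 mm are bare steel; the top has a steel disc with a dark square drive hole inside the green ring. Origin: centre of its underside; z up along its axis.
- red_pocket: Fixed red square pocket, open on top: 52 mm square outside, 46 mm inside, walls 3 mm thick and 15 mm high, inner floor 3 mm above its origin. Origin: centre of its underside, 4 mm above the bench; x and y run along its walls. The four pockets stand 2 by 2, 80 mm apart centre to centre, on one grey caddy plate 180 mm square with a 10 mm high rim; which colour is in which corner varies.
- yellow_pocket: Fixed yellow square pocket, open on top: 52 mm square outside, 46 mm inside, walls 3 mm thick and 15 mm high, inner floor 3 mm above its origin. Origin: centre of its underside, 4 mm above the bench; x and y run along its walls. The four pockets stand 2 by 2, 80 mm apart centre to centre, on one grey caddy plate 180 mm square with a 10 mm high rim; which colour is in which corner varies.
- blue_pocket: Fixed blue square pocket, open on top: 52 mm square outside, 46 mm inside, walls 3 mm thick and 15 mm high, inner floor 3 mm above its origin. Origin: centre of its underside, 4 mm above the bench; x and y run along its walls. The four pockets stand 2 by 2, 80 mm apart centre to centre, on one grey caddy plate 180 mm square with a 10 mm high rim; which colour is in which corner varies.
- green_pocket: Fixed green square pocket, open on top: 52 mm square outside, 46 mm inside, walls 3 mm thick and 15 mm high, inner floor 3 mm above its origin. Origin: centre of its underside, 4 mm above the bench; x and y run along its walls. The four pockets stand 2 by 2, 80 mm apart centre to centre, on one grey caddy plate 180 mm square with a 10 mm high rim; which colour is in which corner varies.
- black_socket: Look-alike that stays: a loose socket of the same make but with a black sleeve, 30 mm in diameter, 60 mm tall, about 120 g, upright. It has no pocket. Origin: centre of its underside; z up along its axis.
- spacer: Look-alike that stays: a loose plain bare-steel spacer tube, 28 mm outside, 18 mm bore, 60 mm tall, about 120 g, upright. It has no pocket. Origin: centre of its underside; z up along its axis.

How it is judged:
By the outcome, as a careful person would: the job done as asked, in the order asked, and still so for the second after the job is handed in, with the robot touching nothing.
It also fails if it takes over 112 s, if anything falls off the work surface, if the arm or the gripper's body presses on something with over 40 N, if the wrist force passes 120 N, or if a joint passes its speed limit or range.

## Working session

There is one attempt and no reset: what is moved stays moved. The work goes in short steps, Python scripts to look and compute and a tool call to move; the robot and the scene stay as the last step left them, time stands still between calls to the robot, and variables do not carry over. Pictures are saved under pics/ and viewed, at most 14 in all, crops included, and the job is handed in when it is done.

Besides the shell and the picture viewer there is one more tool, called after "Emit:" as name([rows], argument=value, ...), one row to a line, values as JSON. carry_out: Moves the arm, as the interface text tells. Its arguments: {"type":"object","properties":{"plan":{"type":"array","items":{"type":"array","items":{"type":"number"}}},"grip_force":{"type":"number"}},"required":["plan"]}

```bash
mkdir -p pics; python3 - <<'E'
from workcell import arm
import cv2,numpy as np
for n in("top","side"):
    p,d=arm.capture(n);cv2.imwrite(f"pics/{n}0.png",p);np.save(f"{n}0.npy",d)
    m=arm.camera_model(n);print(n,np.round(m["K"],1).tolist(),np.round(m["cam_to_world"],3).tolist())
print(arm.state())
E
```

```text
top [[416.9, 0.0, 284.7], [0.0, 416.9, 214.4], [0.0, 0.0, 1.0]] [[-0.019, -0.983, 0.184, 366.739], [-0.999, 0.011, -0.043, 2.436], [0.04, -0.185, -0.982, 870.952], [0.0, 0.0, 0.0, 1.0]]
side [[385.8, 0.0, 279.2], [0.0, 385.8, 214.2], [0.0, 0.0, 1.0]] [[0.994, -0.074, 0.076, 459.655], [-0.105, -0.578, 0.81, -672.937], [-0.016, -0.813, -0.582, 499.343], [0.0, 0.0, 0.0, 1.0]]
{'clock': 0.1, 'qpos': array([ 1.23596289e+00,  1.26321320e-01, -4.05113901e-02,  1.40539264e+00,
       -9.04921579e-06,  1.57079939e+00]), 'qvel': array([ 0.00123044, -0.00249999,  0.00199935, -0.00029137,  0.00111393,
        0.00022763]), 'joint_efforts': array([-1.05228650e-03, -4.36897874e+01,  3.53608310e+01,  1.34887095e-02,
       -7.95746632e-05, -2.13656996e-06]), 'ee_pos': array([172.41173973, 495.52185752, 249.60345282]), 'orientation': array([-3.14016363e+00,  9.05358683e-06,  2.80675616e+00]), 'ft_force': array([ 0.35085972,  0.15427988, -0.30218428]), 'wrist_torque': array([ 0.0377612 , -0.01251419, -0.00089703]), 'finger_force': 0.0, 'finger_gap': 85.11371099752378}
```

View pics/top0.png

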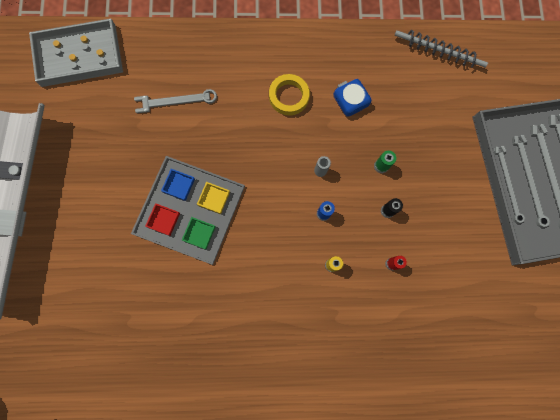

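View pics/side0.png

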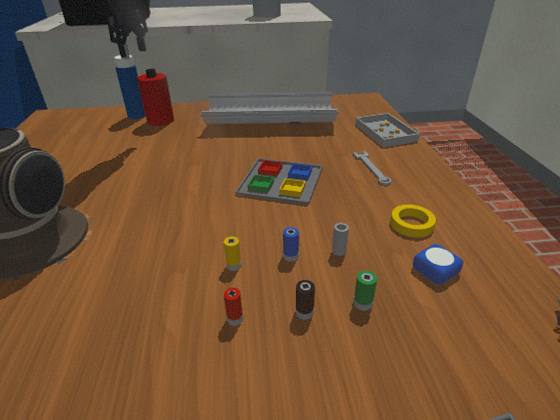

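The top view shows the caddy with blue (178,185), yellow (213,198), red (163,220) and green (200,233) pockets. The sockets are at yellow (336,264), red (398,263), blue (326,211), green (386,161), with black at (393,207) and the spacer at (323,166). The side view agrees.

```bash
cat > h.py <<'E'
from workcell import arm
import cv2,numpy as np
def rays(n,uv,z):
    m=arm.camera_model(n);T=np.array(m["cam_to_world"]);uv=np.atleast_2d(uv).astype(float)
    d=np.c_[uv,np.ones(len(uv))]@np.linalg.inv(m["K"]).T@T[:3,:3].T
    return T[:3,3]+d*((z-T[2,3])/d[:,2])[:,None]
def cloud(n,d):
    m=arm.camera_model(n);T=np.array(m["cam_to_world"]);v,u=np.mgrid[:d.shape[0],:d.shape[1]]
    P=np.stack([u*d,v*d,d],-1)@np.linalg.inv(m["K"]).T
    return P@T[:3,:3].T+T[:3,3]
HUE=dict(red=(0,6),yellow=(22,34),blue=(105,128),green=(50,85))
def colmask(p,c):
    h=cv2.cvtColor(p,cv2.COLOR_BGR2HSV);a,b=HUE[c]
    m=cv2.inRange(h,(a,150,50),(b,255,255))
    if c=="red":m|=cv2.inRange(h,(172,150,50),(180,255,255))
    return m
def comps(m,amin=25):
    n,l,s,c=cv2.connectedComponentsWithStats(m)
    return [(l==i,s[i,4],c[i]) for i in range(1,n) if s[i,4]>=amin]
def tops(n,p,d,lo=54,hi=68):
    # upper faces of things 60 mm tall
    P=cloud(n,d);m=((P[...,2]>lo)&(P[...,2]<hi)&(d>0)).astype(np.uint8)
    out=[]
    for k,a,c in comps(m,15):
        w=rays(n,c,60)[0]
        out.append((np.round(c,1),int(a),np.round(w[:2],1),round(float(np.median(P[k][:,2])),1)))
    return out
E
cat > m1.py <<'E'
from h import *
for n in("top","side"):
    p=cv2.imread(f"pics/{n}0.png");d=np.load(f"{n}0.npy");P=cloud(n,d)
    print(n,"bench z",np.median(P[280:330,300:400,2]))
    for t in tops(n,p,d):
        if 200<t[2][0]<700 and abs(t[2][1])<500:print("top",*t)
    for c in HUE:
        for k,a,ce in comps(colmask(p,c)):
            w=rays(n,ce,10)[0]
            q=rays(n,np.argwhere(k)[:,::-1],19);r=cv2.minAreaRect(q[:,:2].astype(np.float32))
            print(c,a,np.round(ce,1),"z10",np.round(w[:2],1),"rect19",np.round(r[0],1),np.round(r[1],1),round(r[2],1),"zmed",round(float(np.median(P[k][:,2])),1))
E
python3 m1.py
```

```text
top bench z -0.6876090929475254
top [ 20.6 209.4] 952 [534.5 478.2] 62.4
top [387.9 157.8] 185 [ 635.  -247.5] 59.3
top [323.4 162.5] 93 [ 625.6 -113.8] 58.8
top [394.9 205.1] 172 [ 535.6 -255.2] 59.2
top [326.6 208.2] 169 [ 530.7 -116.8] 59.4
top [335.4 263. ] 160 [ 421.5 -130. ] 59.5
top [399.3 261.8] 138 [ 422.  -256.1] 59.5
red 674 [162.4 219.2] z10 [521.1 218.8] rect19 [519.8 216.5] [54.8 51.7] 68.6 zmed 7.1
red 179 [396.3 262.6] z10 [ 423.8 -265.5] rect19 [ 423.3 -264. ] [26.2 38.6] 16.9 zmed 57.8
yellow 883 [288.7  93.9] z10 [801.1 -49.2] rect19 [796.7 -49.5] [88.4 95. ] 89.3 zmed 20.5
yellow 642 [213.1 197.5] z10 [566.3 114.9] rect19 [564.2 113.7] [53.6 52.9] 68.4 zmed 7.2
yellow 146 [333.7 263.8] z10 [ 423.3 -134.6] rect19 [ 423.5 -133.8] [27.5 33.4] 17.1 zmed 59.0
blue 488 [350.7 100. ] z10 [ 786.6 -187.6] rect19 [ 789.1 -188.9] [68.8 69.7] 27.8 zmed 30.5
blue 648 [177.8 184.2] z10 [595.7 189.3] rect19 [593.4 187.3] [54.7 52.8] 68.6 zmed 7.2
blue 154 [325.2 210.7] z10 [ 535.3 -121. ] rect19 [ 535.2 -120.5] [31.6 34.6] 88.1 zmed 58.6
green 189 [384.7 161.9] z10 [ 642.2 -255.
[... 954 characters left out ...]
 [ 420.5 -102.8] rect19 [ 420.5 -109.1] [27.8 84.8] 2.5 zmed 42.3
blue 3096 [16.4 62.5] z10 [-653.8 1483.8] rect19 [-979.3 2459.1] [ 357.6 3987.4] 24.6 zmed 58.2
blue 667 [130.3  91.6] z10 [ 21.5 920.3] rect19 [ 12.7 944.3] [ 82.3 705.7] 14.4 zmed 93.2
blue 222 [299.3 170.7] z10 [595.2 192.6] rect19 [592.1 175.4] [72.4 52.5] 69.0 zmed 8.3
blue 67 [290.7 232.7] z10 [540.  -59.8] rect19 [537.2 -69.9] [29.  28.1] 81.8 zmed 58.2
blue 390 [439.3 262.6] z10 [ 799.2 -181.6] rect19 [ 797.4 -182.2] [65. 67.] 27.7 zmed 30.6
green 89 [262.1 183.2] z10 [495.5 143.3] rect19 [496.3 139.2] [48.7 42.1] 67.5 zmed 5.3
green 97 [366.4 278. ] z10 [ 655.5 -203.8] rect19 [ 652.6 -211.1] [32.1 29. ] 74.6 zmed 58.5
```

Measurements fit the known sizes: the pocket grid spacing is 80±0.5 mm with a yaw of about -21°. The starting tool yaw is already aligned with the caddy walls. Heading for yellow first.

Emit:
carry_out([
  [0.7,1.6,-4,-1,0],
  [0.7,3.2,-8,-2,0],
  [0.7,4.8,-12,-3,0],
  [0.7,6.4,-16,-4,0],
  [0.7,8,-20,-5,0],
], grip_force=40)

```text
clock: 0.6
ee_pos: [252.5, 294.1, 199.6]
orientation: [-3.141, 0.0, 2.808]
ft_force: [1.6, -0.2, 0.2]
finger_gap: 59.8
finger_force: 0.0
```

Emit:
carry_out([
  [0.7,1.7,-4.3,-1,0],
  [0.7,3.4,-8.6,-2,0],
  [0.7,5.1,-12.9,-3,0],
  [0.7,6.8,-17.2,-4,0],
  [0.7,8.5,-21.5,-5,0],
])

```text
clock: 1.1
ee_pos: [337.5, 79.0, 149.9]
orientation: [3.141, 0.0, 2.807]
ft_force: [0.5, 0.1, 0.5]
finger_gap: 59.7
finger_force: 0.0
```

Emit:
carry_out([
  [0.7,1.7,-4.3,0,0],
  [0.7,3.4,-8.6,0,0],
  [0.7,5.1,-12.9,0,0],
  [0.7,6.8,-17.2,0,0],
  [0.7,8.5,-21.4,0,0],
])

```text
clock: 1.6
ee_pos: [422.5, -135.3, 150.1]
orientation: [3.141, -0.0, 2.806]
ft_force: [0.6, 0.5, 0.3]
finger_gap: 59.8
finger_force: 0.0
```

```bash
python3 -c "
from workcell import arm
s=arm.state();print(s['ee_pos'],s['qpos'],s['orientation'])"
```

```text
[ 422.54203358 -135.26871579  150.09497149] [-3.09929696e-01 -6.76404261e-03 -4.01659642e-01  1.17604868e+00
  1.73475517e-04  2.56962330e-02] [ 3.14142304e+00 -1.52362770e-04  2.80596672e+00]
```

Emit:
carry_out([
  [0.7,0,0,-4,0],
  [0.7,0,0,-8,0],
  [0.7,0,0,-10,0],
  [0.7,0,0,-10.8,0],
  [0.7,0,0,-10.8,0],
])

```text
clock: 2.1
ee_pos: [421.7, -132.9, 41.4]
orientation: [-3.142, -0.002, 2.807]
ft_force: [-0.4, 0.1, 0.6]
finger_gap: 59.8
finger_force: 0.0
```

Emit:
carry_out([
  [0.2,0,0,0,0],
  [0.2,0,0,0,0],
  [0.2,0,0,0,0],
  [0.2,0,0,0,0],
  [0.2,0,0,0,0],
], grip_force=40)

```text
clock: 2.6
ee_pos: [423.7, -133.3, 43.8]
orientation: [3.141, 0.003, 2.807]
ft_force: [-0.0, 1.0, 6.9]
finger_gap: 27.1
finger_force: 39.1
```

Emit:
carry_out([
  [0.2,0,0,3,0],
  [0.2,0,0,7,0],
  [0.2,2,3.5,9,0],
  [0.2,4,7,9,0],
  [0.2,6,10.5,9,0],
])

```text
clock: 3.1
ee_pos: [483.8, -27.2, 133.9]
orientation: [3.141, 0.003, 2.806]
ft_force: [0.9, -0.6, -2.3]
finger_gap: 27.2
finger_force: 39.8
```

Emit:
carry_out([
  [0.2,2,3.5,0,0],
  [0.2,4,7,0,0],
  [0.2,6,10.5,0,0],
  [0.2,8,13.8,0,0],
  [0.2,8.3,14.3,0,0],
])

```text
clock: 3.6
ee_pos: [567.3, 118.2, 132.2]
orientation: [3.14, 0.001, 2.81]
ft_force: [0.1, -0.6, -1.2]
finger_gap: 26.9
finger_force: 39.9
```

```bash
python3 - <<'E'
from h import *
for n in("top","side"):
    p,d=arm.capture(n);cv2.imwrite(f"pics/{n}1.png",p)
cv2.imwrite("pics/b1.png",np.hstack([cv2.resize(i,(400,300)) for i in (cv2.imread("pics/top1.png"),cv2.imread("pics/side1.png"))]))
print(arm.state()["ee_pos"],arm.state()["ft_force"])
E
```

```text
[565.65425874 115.79760366 132.00367875] [-0.60016932 -0.50706087 -1.04549878]
```

View pics/side1.png

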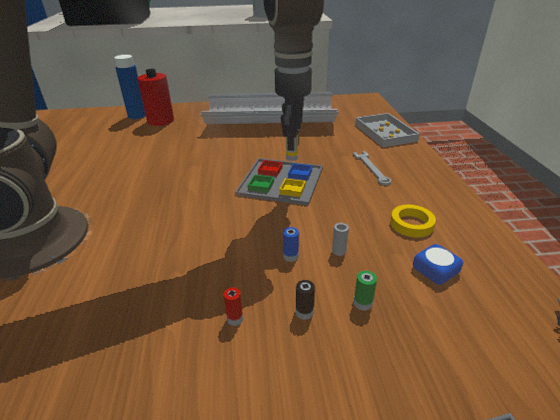

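The side view shows the yellow socket upright in the gripper at (292,155), right above the yellow pocket at (292,187). Lowering it.

Emit:
carry_out([
  [0.2,0,0,-4,0],
  [0.2,0,0,-7,0],
  [0.2,0,0,-7.8,0],
  [0.2,0,0,-8.2,0],
  [0.2,0,0,-8.2,0],
])

```text
clock: 4.2
ee_pos: [565.1, 113.8, 51.6]
orientation: [-3.141, 0.0, 2.806]
ft_force: [-0.0, 0.1, -1.0]
finger_gap: 26.9
finger_force: 39.8
```

Emit:
carry_out([
  [0.2,0,0,0,0],
  [0.6,0,0,0,0],
  [0.6,0,0,0,0],
  [0.6,0,0,0,0],
  [0.6,0,0,0,0],
])

```text
clock: 4.7
ee_pos: [565.6, 114.9, 50.5]
orientation: [3.141, 0.0, 2.807]
ft_force: [-0.1, 0.1, -0.5]
finger_gap: 51.3
finger_force: 0.0
```

Emit:
carry_out([
  [0.6,0,0,2,0],
  [0.6,0,0,6,0],
  [0.6,0,0,10,0],
  [0.6,0,-3,10,0],
  [0.6,0,-7,10,0],
])

```text
clock: 5.2
ee_pos: [566.6, 45.6, 152.1]
orientation: [3.14, 0.003, 2.81]
ft_force: [-0.9, -0.4, -1.4]
finger_gap: 51.5
finger_force: 0.0
```

Emit:
carry_out([
  [0.7,-0.9,-4.2,0,0],
  [0.7,-1.8,-8.4,0,0],
  [0.7,-2.7,-12.5,0,0],
  [0.7,-3.4,-16.4,0,0],
  [0.7,-3.4,-16.4,0,0],
])

```text
clock: 5.7
ee_pos: [530.6, -123.0, 150.4]
orientation: [-3.14, 0.0, 2.802]
ft_force: [0.4, 0.5, -0.2]
finger_gap: 59.6
finger_force: 0.0
```

```bash
python3 - <<'E'
from h import *
p,d=arm.capture("top");cv2.imwrite("pics/top2.png",p);cv2.imwrite("pics/c2.png",cv2.resize(p[120:300,100:440],None,fx=2,fy=2))
for t in tops("top",p,d,56,72):print(*t)
print(arm.state()["ee_pos"])
E
```

```text
[ 20.3 206.4] 1299 [540.5 479.3] 63.6
[323.  162.3] 83 [ 626.1 -113.1] 59.4
[209.  192.8] 169 [564.2 116.5] 66.3
[326.5 208.2] 168 [ 530.6 -116.7] 59.4
[ 531.00088036 -121.1432989   150.32729551]
```

View pics/c2.png

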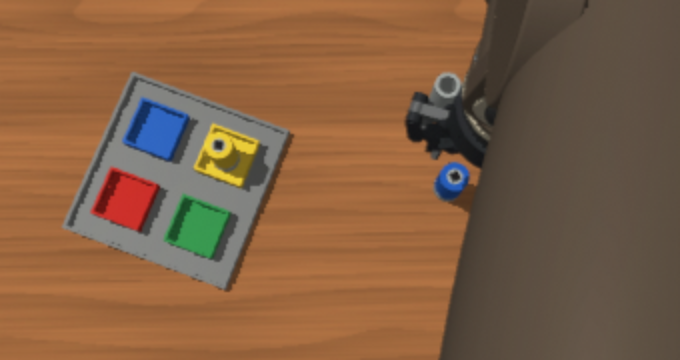

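The crop shows the yellow socket standing in its pocket at full-image (209,193), top at 66 mm, so it is seated. Blue stands undisturbed at (326,208).

Emit:
carry_out([
  [0.7,0,0,-4,0],
  [0.7,0,0,-8,0],
  [0.7,0,0,-10,0],
  [0.7,0,0,-10.8,0],
  [0.7,0,0,-10.8,0],
])

```text
clock: 6.25
ee_pos: [531.1, -118.2, 41.5]
orientation: [-3.142, -0.002, 2.808]
ft_force: [0.4, -0.2, 1.2]
finger_gap: 60.0
finger_force: 0.0
```

Emit:
carry_out([
  [0.2,0,0,0,0],
  [0.2,0,0,0,0],
  [0.2,0,0,0,0],
  [0.2,0,0,0,0],
  [0.2,0,0,0,0],
])

```text
clock: 6.75
ee_pos: [532.8, -119.2, 44.0]
orientation: [3.14, 0.003, 2.807]
ft_force: [-0.0, 0.7, 6.6]
finger_gap: 28.8
finger_force: 39.4
```

Emit:
carry_out([
  [0.2,0,0,4,0],
  [0.2,0,0,8,0],
  [0.2,0.9,4.4,10,0],
  [0.2,1.8,8.8,10,0],
  [0.2,2.7,13.2,10,0],
])

```text
clock: 7.25
ee_pos: [559.3, 13.8, 143.8]
orientation: [3.141, 0.003, 2.805]
ft_force: [0.6, -0.5, -2.0]
finger_gap: 29.3
finger_force: 40.1
```

Emit:
carry_out([
  [0.2,0.9,4.4,0,0],
  [0.2,1.8,8.8,0,0],
  [0.2,2.7,13.2,0,0],
  [0.2,3.6,17,0,0],
  [0.2,3.7,17.7,0,0],
])

```text
clock: 7.75
ee_pos: [596.0, 193.7, 142.0]
orientation: [3.14, 0.0, 2.811]
ft_force: [0.5, -0.1, -1.0]
finger_gap: 29.0
finger_force: 40.2
```

Emit:
carry_out([
  [0.2,0,0,-2,0],
  [0.2,0,0,-6,0],
  [0.2,0,0,-8.5,0],
  [0.2,0,0,-9.2,0],
  [0.2,0,0,-9.2,0],
])

```text
clock: 8.25
ee_pos: [595.0, 188.9, 50.9]
orientation: [-3.141, -0.0, 2.806]
ft_force: [0.4, -0.7, -1.2]
finger_gap: 29.3
finger_force: 40.7
```

Emit:
carry_out([
  [0.2,0,0,-0.1,0],
  [0.2,0,0,-0.1,0],
  [0.6,0,0,-0.1,0],
  [0.6,0,0,-0.1,0],
  [0.6,0,0,-0.1,0],
])

```text
clock: 8.75
ee_pos: [595.7, 189.7, 49.4]
orientation: [3.142, 0.0, 2.807]
ft_force: [-0.2, -0.0, -0.4]
finger_gap: 51.3
finger_force: 0.0
```

Emit:
carry_out([
  [0.6,0,0,3,0],
  [0.6,0,0,7,0],
  [0.7,0,0,10,0],
  [0.7,0.4,-4,10,0],
  [0.7,0.8,-8,10,0],
])

```text
clock: 9.25
ee_pos: [604.4, 110.1, 150.8]
orientation: [3.14, 0.003, 2.81]
ft_force: [1.2, -0.3, 0.4]
finger_gap: 59.6
finger_force: 0.0
```

Emit:
carry_out([
  [0.7,0.4,-4.4,0,0],
  [0.7,0.8,-8.8,0,0],
  [0.7,1.2,-13.2,0,0],
  [0.7,1.6,-17.6,0,0],
  [0.7,1.8,-22,0,0],
])

```text
clock: 9.75
ee_pos: [621.6, -112.0, 149.3]
orientation: [3.141, 0.0, 2.807]
ft_force: [0.1, 0.6, -0.3]
finger_gap: 60.2
finger_force: 0.0
```

Emit:
carry_out([
  [0.7,0.4,-4.4,0,0],
  [0.7,0.8,-8.8,0,0],
  [0.7,1.2,-12.5,0,0],
  [0.7,1.4,-14,0,0],
  [0.7,1.4,-14,0,0],
])

```text
clock: 10.25
ee_pos: [635.4, -252.2, 148.6]
orientation: [-3.142, -0.0, 2.804]
ft_force: [1.1, 0.4, 0.1]
finger_gap: 59.8
finger_force: 0.0
```

```bash
python3 - <<'E'
from h import *
for n in("side","top"):
  p,d=arm.capture(n);cv2.imwrite(f"pics/{n}3.png",p)
  for t in tops(n,p,d,56,72):print(n,*t)
print(arm.state()["ee_pos"],arm.state()["orientation"])
E
```

```text
side [515.3  16.4] 258 [2270.6 1937.6] 63.9
side [341.2  14.7] 80 [1192.4 2245.2] 64.6
side [229.5  50.7] 707 [ 421.2 1318.9] 64.0
side [101.4  56. ] 137 [-181.4 1321.4] 64.8
side [11.2 66.5] 112 [-532.9 1195.4] 63.8
side [270.2  94.6] 543 [560.5 648.1] 62.6
side [132.7  99.8] 86 [ 92.8 666.6] 64.6
side [157.2 105.5] 135 [184.7 597. ] 63.7
side [269.4 112.1] 662 [544.1 484.1] 62.6
side [299.7 153.4] 86 [595.3 191.4] 64.3
side [291.8 168.7] 92 [565.4 116.2] 64.6
side [ 30.7 224.5] 511 [ 40.1 -34.7] 65.7
side [341.2 227.4] 75 [ 626.9 -118.6] 58.0
side [366.7 277.9] 239 [ 636.1 -251.8] 58.7
side [305.3 287. ] 224 [ 536.6 -259.3] 58.6
side [232. 294.] 180 [ 423.7 -260.3] 58.5
top [ 20.3 207. ] 1290 [539.3 479.4] 63.5
top [388.1 157.6] 176 [ 635.3 -247.7] 59.4
top [323.6 162.2] 82 [ 626.4 -114.3] 59.0
top [171.5 178.4] 196 [594.4 191.2] 66.3
top [208.9 192.8] 166 [564.3 116.7] 66.2
top [395.1 205.1] 169 [ 535.6 -255.5] 59.3
top [399.4 261.8] 130 [ 421.9 -256.4] 59.3
[ 635.39491044 -249.58759664  148.95755791] [ 3.14101104e+00 -7.99441398e-04  2.80678213e+00]
```

View pics/side3.png

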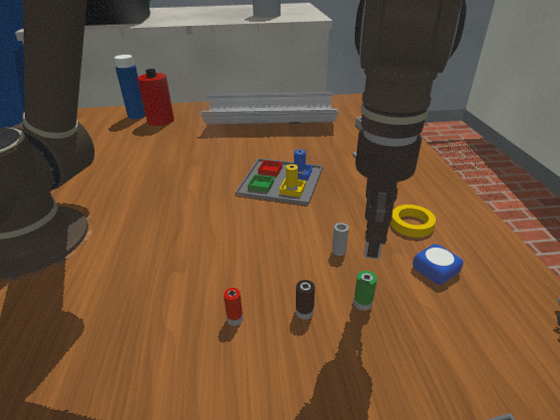

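Blue (300,155) and yellow (292,175) both stand upright in their pockets, and green at (366,290) is under the gripper and clear of its neighbours. Commanded pose is (635.5,-250.2,149.1), so the gripper goes down 10.7 cm.

Emit:
carry_out([
  [0.7,0,0,-4,0],
  [0.7,0,0,-8,0],
  [0.7,0,0,-10,0],
  [0.7,0,0,-10.7,0],
  [0.7,0,0,-10.7,0],
])

```text
clock: 10.85
ee_pos: [635.2, -248.5, 41.7]
orientation: [3.141, -0.002, 2.809]
ft_force: [0.4, 0.5, 0.1]
finger_gap: 59.4
finger_force: 0.0
```

Emit:
carry_out([
  [0.2,0,0,0,0],
  [0.2,0,0,0,0],
  [0.2,0,0,0,0],
  [0.2,0,0,0,0],
  [0.2,0,0,0,0],
])

```text
clock: 11.35
ee_pos: [636.8, -250.3, 44.5]
orientation: [3.141, 0.004, 2.807]
ft_force: [0.7, 1.7, 6.4]
finger_gap: 31.1
finger_force: 39.9
```

Emit:
carry_out([
  [0.2,0,0,4,0],
  [0.2,0,0,8,0],
  [0.2,-1.4,3.9,10,0],
  [0.2,-2.9,7.9,10,0],
  [0.2,-4.3,11.8,10,0],
])

```text
clock: 11.85
ee_pos: [592.5, -131.5, 143.8]
orientation: [3.141, 0.003, 2.806]
ft_force: [0.1, 0.6, -1.3]
finger_gap: 31.3
finger_force: 39.9
```

Emit:
carry_out([
  [0.2,-1.5,4.2,0,0],
  [0.2,-3,8.4,0,0],
  [0.2,-4.5,12.6,0,0],
  [0.2,-6.1,16.8,0,0],
  [0.2,-7.6,21,0,0],
])

```text
clock: 12.35
ee_pos: [515.7, 79.1, 142.8]
orientation: [3.141, 0.001, 2.806]
ft_force: [0.2, -0.3, -0.7]
finger_gap: 30.7
finger_force: 39.9
```

Emit:
carry_out([
  [0.2,-1.5,4,0,0],
  [0.2,-2.5,6.6,0,0],
  [0.2,-2.5,6.6,-1,0],
  [0.2,-2.5,6.6,-4,0],
  [0.2,-2.5,6.6,-6,0],
])

```text
clock: 12.85
ee_pos: [491.4, 143.4, 81.1]
orientation: [-3.141, 0.0, 2.807]
ft_force: [0.1, 0.4, -1.2]
finger_gap: 31.3
finger_force: 40.0
```

Emit:
carry_out([
  [0.2,0,0,-2,0],
  [0.2,0,0,-3,0],
  [0.2,0,0,-3.3,0],
  [0.2,0,0,-3.3,0],
  [0.2,0,0,-3.3,0],
])

```text
clock: 13.35
ee_pos: [491.2, 142.8, 50.5]
orientation: [-3.141, 0.0, 2.806]
ft_force: [-6.1, -2.1, 9.3]
finger_gap: 31.1
finger_force: 41.8
```

Emit:
carry_out([
  [0.2,0,0,0,0],
  [0.62,0,0,0,0],
  [0.62,0,0,0,0],
  [0.62,0,0,0,0],
  [0.62,0,0,0,0],
])

```text
clock: 13.85
ee_pos: [491.7, 143.7, 49.3]
orientation: [3.142, 0.0, 2.807]
ft_force: [-0.3, -0.4, -0.1]
finger_gap: 52.7
finger_force: 0.0
```

Emit:
carry_out([
  [0.62,0,0,3,0],
  [0.62,0,0,7,0],
  [0.7,0,0,10,0],
  [0.7,-0.7,-4.1,10,0],
  [0.7,-1.4,-8.2,10,0],
])

```text
clock: 14.35
ee_pos: [478.3, 61.8, 150.5]
orientation: [3.141, 0.002, 2.81]
ft_force: [1.1, -0.7, -0.9]
finger_gap: 59.8
finger_force: 0.0
```

Emit:
carry_out([
  [0.7,-0.7,-4.1,0,0],
  [0.7,-1.4,-8.2,0,0],
  [0.7,-2.1,-12.3,0,0],
  [0.7,-2.8,-16.4,0,0],
  [0.7,-3.5,-20.5,0,0],
])

```text
clock: 14.85
ee_pos: [442.0, -144.8, 149.4]
orientation: [3.142, 0.001, 2.807]
ft_force: [0.4, 0.3, 0.4]
finger_gap: 60.0
finger_force: 0.0
```

Emit:
carry_out([
  [0.7,-0.7,-4.1,0,0],
  [0.7,-1.4,-8.2,0,0],
  [0.7,-2,-11.5,0,0],
  [0.7,-2,-11.5,0,0],
  [0.7,-2,-11.5,0,0],
])

```text
clock: 15.35
ee_pos: [422.2, -258.7, 149.0]
orientation: [3.141, -0.001, 2.805]
ft_force: [1.2, 0.7, 0.4]
finger_gap: 59.7
finger_force: 0.0
```

```bash
python3 - <<'E'
from h import *
for n in("side","top"):
  p,d=arm.capture(n);cv2.imwrite(f"pics/{n}4.png",p)
  for t in tops(n,p,d,56,72):
    if 400<t[2][0]<650 and -300<t[2][1]<230:print(n,*t)
print(arm.state()["ee_pos"],arm.state()["orientation"])
E
```

```text
side [299.7 153.6] 87 [595.1 190.7] 64.3
side [259.7 165. ] 112 [491.9 144.3] 64.7
side [291.7 168.6] 90 [565.2 116.6] 64.8
side [341.1 227.4] 74 [ 626.8 -118.4] 58.2
side [305.3 287.1] 225 [ 536.6 -259.4] 58.7
side [231.9 294.1] 179 [ 423.7 -260.4] 58.7
top [323.4 162.5] 89 [ 625.7 -113.9] 58.9
top [171.5 178.4] 196 [594.5 191.2] 66.3
top [209.  192.9] 169 [564.2 116.5] 65.8
top [395.1 205.2] 168 [ 535.5 -255.6] 59.4
top [193.9 229.8] 220 [490.5 144.7] 66.0
top [399.5 262.7] 113 [ 420.2 -256.3] 59.2
[ 422.50598326 -257.54908622  149.1568151 ] [ 3.14121428e+00 -4.14479658e-04  2.80730376e+00]
```

Green is seated (top at 66 mm, centred). Commanded pose is (422.5,-258.2,149.1), so red is next.

Emit:
carry_out([
  [0.7,0,0,-4,0],
  [0.7,0,0,-8,0],
  [0.7,0,0,-10,0],
  [0.7,0,0,-10.7,0],
  [0.7,0,0,-10.7,0],
])

```text
clock: 15.95
ee_pos: [422.4, -257.0, 41.8]
orientation: [3.141, -0.002, 2.808]
ft_force: [0.0, 0.2, 0.7]
finger_gap: 60.0
finger_force: 0.0
```

Emit:
carry_out([
  [0.2,0,0,0,0],
  [0.2,0,0,0,0],
  [0.2,0,0,0,0],
  [0.2,0,0,0,0],
  [0.2,0,0,0,0],
])

```text
clock: 16.45
ee_pos: [423.5, -258.6, 43.9]
orientation: [-3.141, 0.003, 2.807]
ft_force: [-0.4, 1.2, 6.4]
finger_gap: 25.0
finger_force: 39.0
```

Emit:
carry_out([
  [0.2,0,0,4,0],
  [0.2,0,0,8,0],
  [0.2,0.9,4.4,10,0],
  [0.2,1.8,8.8,10,0],
  [0.2,2.7,13.2,10,0],
])

```text
clock: 16.95
ee_pos: [450.2, -125.4, 143.8]
orientation: [3.141, 0.003, 2.805]
ft_force: [0.7, -0.3, -2.5]
finger_gap: 24.9
finger_force: 39.8
```

Emit:
carry_out([
  [0.2,0.9,4.4,0,0],
  [0.2,1.8,8.8,0,0],
  [0.2,2.7,13.2,0,0],
  [0.2,3.6,17.6,0,0],
  [0.2,4.5,22,0,0],
])

```text
clock: 17.45
ee_pos: [494.6, 95.7, 142.8]
orientation: [3.141, 0.001, 2.807]
ft_force: [0.7, -1.0, -1.5]
finger_gap: 24.8
finger_force: 39.8
```

Emit:
carry_out([
  [0.2,0.9,4.4,0,0],
  [0.2,1.8,8.8,0,0],
  [0.2,2.6,12.4,0,0],
  [0.2,2.6,12.4,0,0],
  [0.2,2.6,12.4,-3,0],
])

```text
clock: 17.95
ee_pos: [522.9, 219.6, 115.6]
orientation: [3.137, 0.005, 2.809]
ft_force: [0.7, 0.5, -1.0]
finger_gap: 24.7
finger_force: 40.0
```

Emit:
carry_out([
  [0.2,0,0,-3,0],
  [0.2,0,0,-5.5,0],
  [0.2,0,0,-6.2,0],
  [0.2,0,0,-6.3,0],
  [0.2,0,0,-6.3,0],
])

```text
clock: 18.45
ee_pos: [519.9, 216.7, 50.5]
orientation: [-3.141, -0.0, 2.806]
ft_force: [-2.5, -0.4, 3.9]
finger_gap: 25.0
finger_force: 40.9
```

Emit:
carry_out([
  [0.2,0,0,0,0],
  [0.6,0,0,0,0],
  [0.6,0,0,0,0],
  [0.6,0,0,0,0],
  [0.6,0,0,0,0],
])

```text
clock: 18.95
ee_pos: [520.6, 217.8, 49.3]
orientation: [3.142, 0.0, 2.807]
ft_force: [0.4, 0.4, -0.2]
finger_gap: 51.5
finger_force: 0.0
```

Emit:
carry_out([
  [0.6,0,0,3,0],
  [0.6,0,0,7,0],
  [0.6,0,0,11,0],
  [0.6,-4,0,13,0],
  [0.6,-8,0,15,0],
])

```text
clock: 19.45
ee_pos: [440.5, 218.0, 200.4]
orientation: [3.141, 0.001, 2.806]
ft_force: [-0.1, 0.4, 0.2]
finger_gap: 51.5
finger_force: 0.0
```

Emit:
carry_out([
  [0.6,-4,0,2,0],
  [0.6,-8,0,4,0],
  [0.6,-12,0,6,0],
  [0.6,-12,0,6,0],
  [0.6,-12,0,6,0],
])

```text
clock: 19.95
ee_pos: [320.5, 218.2, 260.0]
orientation: [3.139, 0.002, 2.808]
ft_force: [1.1, -0.5, -0.4]
finger_gap: 51.3
finger_force: 0.0
```

```bash
python3 - <<'E'
from h import *
for n in("side","top"):
  p,d=arm.capture(n);cv2.imwrite(f"pics/{n}5.png",p)
  for t in tops(n,p,d,56,72):
    if 400<t[2][0]<650 and -300<t[2][1]<230:print(n,*t)
print(arm.state()["ee_pos"],arm.state()["qvel"].round(3))
E
```

```text
side [268.7 150.4] 65 [519.8 219.1] 64.5
side [299.7 153.5] 88 [595.3 190.8] 64.2
side [259.7 165. ] 110 [491.9 144.6] 64.6
side [291.7 168.6] 91 [565.3 116.4] 64.5
side [341.  227.5] 80 [ 626.4 -118.9] 58.0
side [305.3 287. ] 223 [ 536.7 -259.3] 58.5
top [323.5 162.2] 84 [ 626.4 -114.2] 58.9
top [171.4 178.3] 190 [594.6 191.5] 66.2
top [209.  192.8] 166 [564.3 116.6] 66.3
top [395.1 205.1] 168 [ 535.7 -255.6] 59.3
top [156.2 216. ] 153 [518.7 218.5] 66.1
top [194.  229.8] 219 [490.4 144.6] 66.2
[321.02262091 217.93992716 258.74091749] [-0.008  0.017 -0.002  0.005  0.001  0.001]
```

View pics/side5.png

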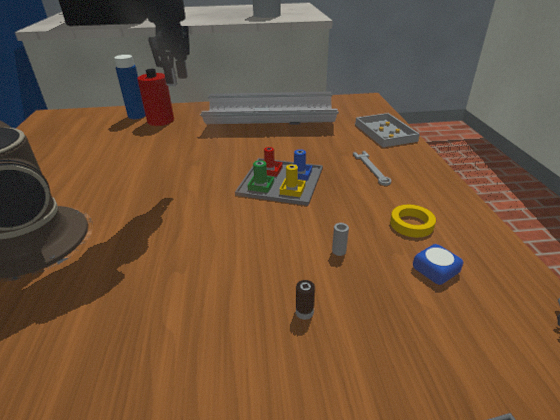

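View pics/top5.png

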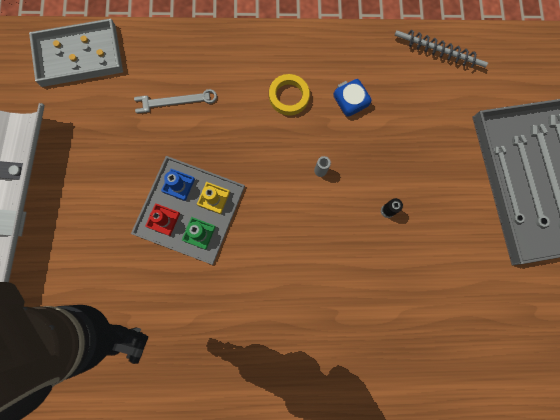

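Both views show the four sockets upright in their own pockets (top view: blue (171,178), yellow (209,193), red (156,216), green (194,230)). Black (393,207) and the spacer (323,166) have not moved, and the arm is clear.

```bash
python3 -c "
from workcell import arm
print(arm.sign_off())"
```

```text
the job is handed in; nothing more can be done
None
```

The job is handed in at about 20 s: both camera views showed all four coloured sockets upright in their own pockets, and the black socket and the spacer still standing where they were.

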